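# Lock the stop bolt of a sheet-metal folder and take out the gauge bar

### The job

The set bolt of the stop bracket has been adjusted over the gauge bar: with the bar still in place, run the jam nut down (clockwise from above) and tighten it firmly on its spring washer, to about 1.2 N m, without letting the set bolt itself turn. Then slide the gauge bar out from under the bolt and lay it gently and flat in the shallow tray, leaving the other things on the bench alone.

Things in the scene. Friction and masses are not known exactly. Their poses are not given: they have to be found in the camera images.
- bracket: Green C-shaped stop bracket fixed to the bench. Origin on the bench plane under the bolt's axis, z up. Base plate 12 mm thick, x -55 to 95, y -60 to 110 mm; column x 50 to 85, y -35 to 35; arm above, top at z 70 mm (x -27 to 85, y -28 to 28), with a round 40 mm boss from z 70 to 98 mm. Under the arm it is open to -x, +y and -y.
- set_bolt (a joint): Turn of the vertical set bolt (rad, clockwise from above positive). It reads 0 at the adjustment to be kept; more than 0.15 either way spoils it. Shank 29 mm, square 18 mm top end at z 152 mm, foot at z 35.5 mm. Held by friction only: it turns along with the nut when the nut is turned with more than about 1.7 N m.
- jam_nut: Dark steel hexagon nut on the set bolt: 46 mm across flats, 53 across corners, 22 high. Origin at the centre of its underside, z up; +x points at a corner, +y is square to a pair of flats. Clockwise from above runs it down 6 mm a turn, at about 0.5 N m while moving; free run to the washer 1.3 to 3.4 rad, different each time. Stays where left; very tight, it springs back a little.
- nut_face (a point): Centre of the nut's underside. Below it a conical spring washer, 45 mm diameter and about 4 mm high, lies on the boss. Once they touch, the turning moment jumps to 0.6 N m and then rises by 2.4 N m a rad as the washer is pressed. Tight means the nut is 0.12 mm or more past first touch (about 0.9 N m).
- nut_grip (a point): On the nut's axis, 12 mm above its underside: the height to grip it. The axes are the nut's.
- gauge: Loose aluminium gauge bar, 0.26 kg, 130 mm along its y, 24 wide, 22 high; a grip tab on top at its +y end makes it 42 mm high there. Origin at the centre of its underside. It lies on the base plate along the bracket's y, plain end under the bolt's foot (1.5 mm to spare), tab out to +y; free when drawn 50 mm to +y. Not to be dropped.
- gauge_tab (a point): Middle of the gauge bar's grip tab (24 mm wide in x, 30 mm long in y), 30 mm above the bar's underside and 50 mm to +y of its origin.
- tray: Shallow grey tray, 210 (x) x 130 (y) mm outside, 25 mm high, walls and floor about 4 mm thick, loose, 0.9 kg. Origin at the centre of its underside. It stands left or right of the bracket.
- parts_bin: Bystander: deep grey plastic bin with bolts, 170 x 120 x 70 mm, on the other side from the tray. Origin at the centre of its underside.
- spanner: Bystander: spanner lying on the bench beyond the bracket.
- offcut: Bystander: folded sheet-steel offcut, 50 x 160 x 40 mm, beyond the bracket.
Not all that is in view belongs to the job. What is meant by the gauge is not purple, and is the larger of those in its own colour.

How it is judged:
On the way, in this order (a step that is already met when the one before it is completed fails the run):
1. the nut is tight on its washer (pressed 0.12 mm or more) and let go, the gauge bar still under the bolt (z of nut_face in the frame of bracket below 0.10188 m and contact force between each of the fingers, the arm, the arm, the arm and jam_nut below 0.5 N and y of gauge in the frame of bracket below 0.062 m), for 0.1 s.
2. the gauge bar is drawn out from under the bolt (horizontal distance between gauge and bracket above 0.085 m), for 0.1 s.
At the end, for the whole second after the job is handed in: The nut presses the spring washer by 0.12 mm or more, the set bolt stands within 0.15 rad of its adjustment, and the gauge bar lies at rest, flat (within 0.1 rad) and right way up on the floor of the tray, within its walls (z of nut_face in the frame of bracket below 0.10188 m and value of joint set_bolt between -0.15 and 0.15 rad and x of gauge in the frame of tray between -0.07 and 0.07 m and y of gauge in the frame of tray between -0.055 and 0.055 m and z of gauge in the frame of tray below 0.011 m and angle between gauge's own z axis and vertical below 0.1 rad and linear speed of gauge below 0.02 m/s); the robot touches nothing.
It fails at once if the set bolt turned more than 0.15 rad (value of joint set_bolt above 0.15 rad or value of joint set_bolt below -0.15 rad).
It fails at once if the gauge bar was dropped into the tray from more than about 13 mm (faster than 0.5 m/s near its floor) (linear speed of gauge above 0.5 m/s and horizontal distance between gauge and tray below 0.12 m and z of gauge in the frame of tray below 0.03 m).
It fails at once if a bystander was moved more than 30 mm (distance of any of parts_bin, spanner, offcut from where it was at the start of the episode above 0.03 m).
It also fails if it takes over 58 s, if anything falls off the work surface, if the arm or the gripper's body presses on something with over 40 N, if the wrist force passes 120 N, or if a joint passes its speed limit or range.

### The arm

A 7-joint arm with a two-finger parallel gripper is mounted at the origin on the work surface. World frame = base frame: x ahead of the robot, y to its left, z up, the work surface at z = 0. Lengths are in m, angles in rad, forces in N, time in s.
With the tool pointing down it reaches from about 0.425 to 0.825 m from the base axis. Payload 3.6 kg.
Tool frame: the origin (TCP) lies where the fingers leave the gripper's body, on its centre line; the fingertips stand 73 mm ahead of it and the grasp point (between the pads) lies 54 mm ahead of it; x points along the fingers, y is the direction in which the jaws open and shut, and the axes are right-handed (so a half turn about x gives the same grasp; the last joint's range is limited). The gripper opens to 85 mm and grips with 20 to 120 N. Pads are 22 mm wide; open, the fingers measure 114 mm over their backs; the gripper's body (76 mm by 85 mm) begins 54 mm behind the grasp point. The pads swing forward as they close: fully open they stand 13 mm farther back than shut.
Start: joints at [-1.248, 0.615, -0.013, 1.423, 0.008, 1.103, -0.04], TCP at [0.222, 0.611, 0.304] pointing down, gripper open.
Joint ranges: [-3.12, 3.12], [-0.3, 2.06], [-1.34, 1.32], [0.26, 2.42], [-1.36, 4.5], [0.01, 1.98], [-2.84, 2.84]. Speed limits (rad/s): [2.79, 2.79, 3.14, 3.14, 3.14, 3.14, 3.14].

### API

Orientations are given as a unit quaternion [x, y, z, w].
In Python, from station import arm, snapshot, camera_info, ticket gives the robot as it stands. Calls block until the motion is done:
- arm.movep(position, orientation): joint-space move of the TCP to a pose.
- arm.line_to(position, velocity=0.15, ori=None): straight line of the TCP; ori=None keeps the orientation; velocity is the mean speed in m/s.
- arm.move_j(angles): joint-space move.
- arm.move_gripper(opening, effort=None): opening from 0.0 (shut) to 1.0 (fully open); effort is the grip in N (None keeps the last); returns when the fingers have stopped.
- arm.pause(seconds).
- arm.ik(position, orientation): joint angles nearest the present ones, or None.
- snapshot(name): name is "scene" or "side" or "wrist"; returns the picture (480x640x3 uint8, blue, green, red); there is no depth.
- camera_info(name): a dict with "fx", "fy", "cx", "cy" (pixels), "R" (3x3) and "t" (3): a world point X has camera coordinates R X + t; the wrist camera has in their place "T_tool_cam" (4x4, takes a point from camera to tool coordinates, whose origin is the TCP and whose axes are the tool frame's). Camera axes: x right, y down, z forward; pixel columns grow to the right and rows downward; lengths in m; the calibration is good to about 2 mm. A picture is of the moment at which its call begins: read the wrist's pose just before it. camera_info takes no time and is no camera call.
A pose or a line that the arm cannot do raises arm.MotionError and nothing moves.
- ticket.finish_job(): hands the job in, once; it reports no verdict.
Readings, each from a call of its own:
- arm.read_time(): time.
- arm.read_joint_positions(): joint angles.
- arm.read_dq(): joint speeds.
- arm.read_effort(): joint torques, N m.
- arm.read_tool_pos(): TCP position.
- arm.read_eef_rot(): TCP orientation.
- arm.read_ft_force(): force on the tool from outside, world axes, zero at the start.
- arm.read_wrist_torque(): the same for the moment, N m.
- arm.read_opening(): opening from 0.0 (shut) to 1.0 (fully open).
Only numpy, scipy, OpenCV 4.12 (cv2) and the standard library are available. Lean on these libraries where they do the work, as an engineer would, in place of code of your own. Each camera call takes 0.05 s, during which the arm holds its last target. There are 200 camera calls.

## Working session

There is one attempt and no reset: what is moved stays moved. The work goes in short steps, each a Python script; the robot and the scene stay as the last script left them, time stands still between calls to the robot, and variables do not carry over. Pictures are saved under pics/ and viewed, about 8 in all and at most 12, crops included, and the job is handed in when it is done.

```bash
ls; mkdir -p pics
python3 - <<'E'
from station import arm, snapshot, camera_info
import cv2,json
for n in("scene","side"):
    cv2.imwrite(f"pics/{n}0.png",snapshot(n)); c=camera_info(n); print(n,{k:(v.tolist() if hasattr(v,'tolist') else v) for k,v in c.items()})
print(camera_info("wrist")); print(arm.read_time(),arm.read_eef_rot())
E
```

```text
pics
scene {'fx': 498.5450590580958, 'fy': 498.5450590580958, 'cx': 320.8097582589981, 'cy': 238.9569027126825, 'R': [[0.8484673148200887, 0.5289397233998253, 0.018055046156256895], [0.3479206381906999, -0.5317396426874429, -0.7721425916989727], [-0.39881630508664545, 0.6614194746182992, -0.6351927529440877]], 't': [-0.5067475727071857, -0.11369158042690267, 1.3392882220244249]}
side {'fx': 473.6674898455908, 'fy': 473.6674898455908, 'cx': 317.54141233859673, 'cy': 233.30143726746596, 'R': [[0.8588842162500774, -0.5116011431583478, 0.02412826963464866], [-0.26482824892503365, -0.4839345658686475, -0.8340703414753601], [0.43838784386407303, 0.709980004138564, -0.5511301952130856]], 't': [-0.4953877929022278, 0.21485382725574811, 0.8079722015807387]}
{'fx': 407.1237027583242, 'fy': 407.1237027583242, 'cx': 322.08649691187503, 'cy': 235.9145253398438, 'T_tool_cam': array([[-2.84910783e-04, -2.75957664e-01,  9.61169749e-01,
        -6.99062190e-02],
       [ 9.99999959e-01, -3.94389604e-05,  2.85097703e-04,
         6.49246348e-04],
       [-4.07673607e-05,  9.61169790e-01,  2.75957664e-01,
        -7.04725081e-02],
       [ 0.00000000e+00,  0.00000000e+00,  0.00000000e+00,
         1.00000000e+00]])}
0.1 [ 0.12185243  0.69650824 -0.12348442  0.69626134]
```

View pics/scene0.png

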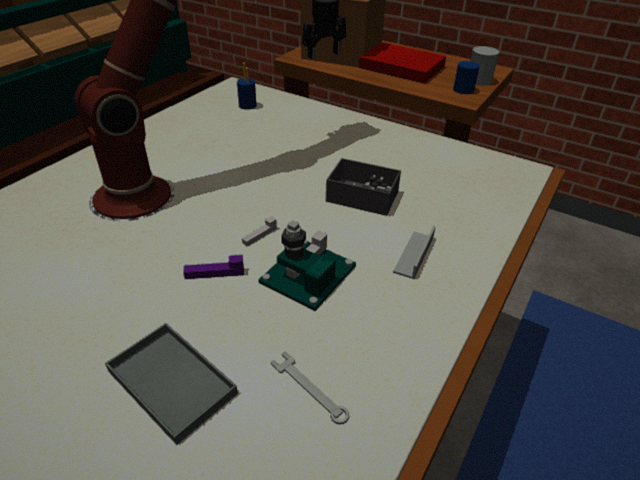

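View pics/side0.png

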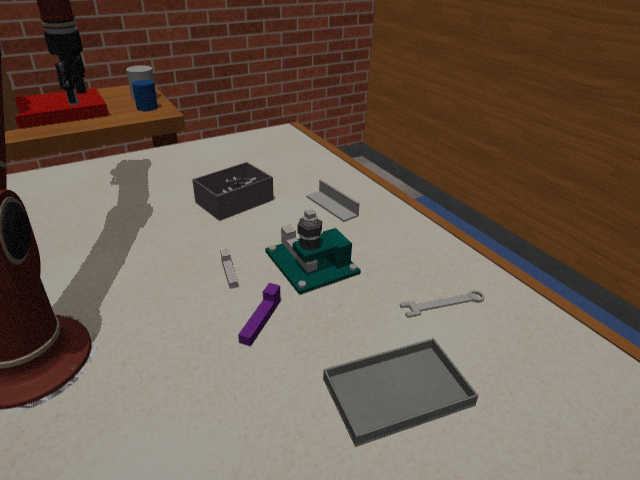

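The scene view shows three candidates for the gauge:
- Light bar in the bracket, tab at scene (318,240).
- Smaller light bar loose on the bench, scene (260,232).
- Purple bar, scene (215,268).

The description fits the light bar in the bracket, since it isn't purple and is the larger light one. I'll confirm that in one enlarged crop and localise from it.

```bash
cat > h.py <<'E'
import numpy as np, cv2
from station import arm, snapshot, camera_info, ticket
from scipy.spatial.transform import Rotation as Rn
def plane(n,uv,z):
    c=camera_info(n);R=np.array(c['R']);t=np.array(c['t'])
    o=-R.T@t;d=R.T@np.array([(uv[0]-c['cx'])/c['fx'],(uv[1]-c['cy'])/c['fy'],1])
    return o+d*(z-o[2])/d[2]
def down(yaw):
    """tool x down, tool y (jaw axis) at world angle yaw"""
    y=np.array([np.cos(yaw),np.sin(yaw),0]);x=np.array([0,0,-1.])
    return Rn.from_matrix(np.c_[x,y,np.cross(x,y)]).as_quat()
def yawof(q):
    y=Rn.from_quat(q).as_matrix()[:,1];return np.arctan2(y[1],y[0])
E
python3 - <<'E'
from h import *
a=cv2.imread('pics/scene0.png')[205:315,225:365];b=cv2.imread('pics/side0.png')[195:305,225:365]
r=lambda i:cv2.resize(i,None,fx=4,fy=4,interpolation=cv2.INTER_CUBIC)
cv2.imwrite('pics/crop1.png',cv2.convertScaleAbs(cv2.resize(np.vstack([a,b]),None,fx=4,fy=4,interpolation=cv2.INTER_CUBIC)[:,:],alpha=1.6)[:, :][:880])
im=cv2.imread('pics/crop1.png');cv2.imwrite('pics/crop1.png',cv2.resize(np.hstack([im[:440],im[440:]]),(800,314)))
print('bolt',plane('scene',(293,225),.152),plane('side',(310,213),.152))
for p in[(261,281),(313,305),(355,264)]:print('base',plane('scene',p,.012))
for p in[(166,326),(107,366),(179,438),(237,388)]:print('tray',plane('scene',p,.025))
for p in[(324,379),(433,342),(476,394),(357,436)]:print('tray side',plane('side',p,.025))
print(yawof(arm.read_eef_rot()))
E
```

```text
bolt [ 0.54368958 -0.02567284  0.152     ] [ 0.5377654  -0.02909951  0.152     ]
base [ 0.49374118 -0.0797765   0.012     ]
base [ 0.62655955 -0.07793541  0.012     ]
base [0.63854467 0.07983713 0.012     ]
tray [ 0.42424023 -0.28879286  0.025     ]
tray [ 0.40396297 -0.4121659   0.025     ]
tray [ 0.60888417 -0.44303203  0.025     ]
tray [ 0.62761189 -0.32276332  0.025     ]
tray side [ 0.40736387 -0.3034256   0.025     ]
tray side [ 0.61538605 -0.32948686  0.025     ]
tray side [ 0.59886568 -0.44578195  0.025     ]
tray side [ 0.39582896 -0.41249327  0.025     ]
1.2220730218439084
```

View pics/crop1.png

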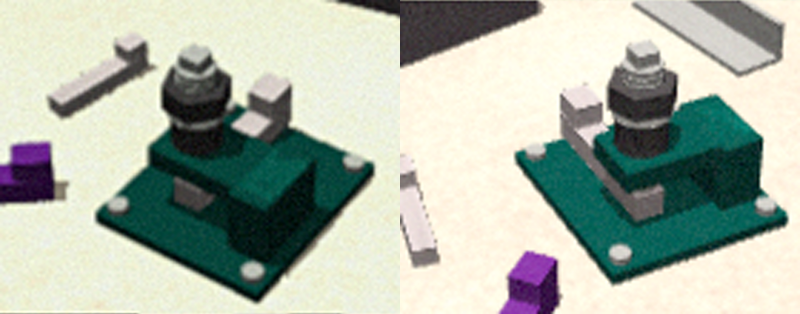

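The crop confirms that the light bar under the bolt, tab at scene (318,240), is the gauge. It's the larger light bar; the loose light one is smaller and the other is purple. Next is a wrist view from above the bolt.

Run:
```python
from h import *
t=arm.read_time()
arm.movep([0.54,-0.027,0.33],down(-0.05))
print(arm.read_time()-t,arm.read_tool_pos(),arm.read_joint_positions())
for d in(-1,-2,1,2):print(d,arm.ik([0.54,-0.027,0.165],down(-0.05+d)))
for y in(0,1.57):print('tab',arm.ik([0.54,0.085,0.1],down(y)))
P=arm.read_tool_pos();Q=arm.read_eef_rot();im=snapshot('wrist');np.savez('w1.npz',P=P,Q=Q);cv2.imwrite('pics/w1.png',im)
```

```text
2.525 [ 0.54021895 -0.02554804  0.32978857] [-0.30635157  0.44782482  0.46940753  1.71430105 -0.23061539  1.03474354
  0.19444331]
-1 [-0.34332831  0.69289599  0.55980726  1.90246366 -0.55163853  0.70393988
 -0.50543312]
-2 [-0.49150078  0.77959038  0.83322694  1.90679228 -0.78995832  0.82193119
 -1.27541432]
1 [-0.09122721  0.63295341  0.1546332   1.89456179 -0.15621666  0.62559641
  1.11078354]
2 [ 0.05998992  0.62909679 -0.07714767  1.8896638   0.07751326  0.62567549
  1.8846957 ]
tab [-0.37721849  0.75958447  0.28505378  1.91734495 -0.40035763  0.51996553
  0.1841394 ]
tab [-0.20206032  0.74035604  0.00926761  1.91170329 -0.01329371  0.48959139
  1.38651357]
```

View pics/w1.png

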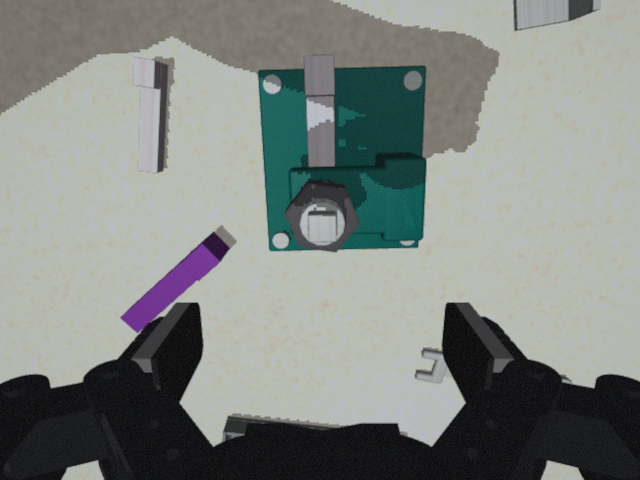

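The wrist view shows the bracket with base corners at about (259,70), (425,66), (417,247) and (270,250), the nut around (321,215), the bolt top at (322,226), and the gauge tab's top at (319,75). I'll project these and enlarge the nut.

```bash
cat >> h.py <<'E'
def wray(uv,z,P,Q):
    c=camera_info('wrist');T=np.array(c['T_tool_cam']);W=np.eye(4);W[:3,:3]=Rn.from_quat(Q).as_matrix();W[:3,3]=P;W=W@T
    d=W[:3,:3]@np.array([(uv[0]-c['cx'])/c['fx'],(uv[1]-c['cy'])/c['fy'],1]);o=W[:3,3]
    return o+d*(z-o[2])/d[2]
def wproj(X,P,Q):
    c=camera_info('wrist');T=np.array(c['T_tool_cam']);W=np.eye(4);W[:3,:3]=Rn.from_quat(Q).as_matrix();W[:3,3]=P;W=np.linalg.inv(W@T)
    p=W[:3,:3]@np.asarray(X)+W[:3,3];return np.array([c['fx']*p[0]/p[2]+c['cx'],c['fy']*p[1]/p[2]+c['cy']])
E
python3 - <<'E'
from h import *
w=np.load('w1.npz');P,Q=w['P'],w['Q']
c=[wray(p,.012,P,Q)[:2] for p in[(259,70),(425,66),(417,247),(270,250)]]
L=np.array([(-55,110),(95,110),(95,-60),(-55,-60)])/1e3
A=np.array(c);Lm=L-L.mean(0);Am=A-A.mean(0)
th=np.arctan2((Lm[:,0]*Am[:,1]-Lm[:,1]*Am[:,0]).sum(),(Lm*Am).sum())
R=np.array([[np.cos(th),-np.sin(th)],[np.sin(th),np.cos(th)]]);o=A.mean(0)-R@L.mean(0)
print('bracket',o,th,(A-(L@R.T+o))*1e3)
print('bolt top',wray((322,226),.152,P,Q))
print('tab top',[wray(p,.054,P,Q) for p in[(305,56),(334,55),(334,95),(305,95)]])
np.savez('br.npz',o=o,th=th)
im=cv2.imread('pics/w1.png')[170:260,260:380]
cv2.imwrite('pics/w1c.png',cv2.convertScaleAbs(cv2.resize(im,None,fx=6,fy=6,interpolation=cv2.INTER_CUBIC),alpha=1.8))
E
```

```text
bracket [ 0.54005478 -0.02042193] -0.02512243532242787 [[ 1.42905495 -1.09428407]
 [-1.51624303 -1.01811775]
 [-1.49801508  1.05520319]
 [ 1.58520316  1.05719862]]
bolt top [ 0.54021481 -0.01920336  0.152     ]
tab top [array([0.53210322, 0.09348179, 0.054     ]), array([0.55484506, 0.09312382, 0.054     ]), array([0.55367812, 0.0634832 , 0.054     ]), array([0.53039712, 0.06458916, 0.054     ])]
```

View pics/w1c.png

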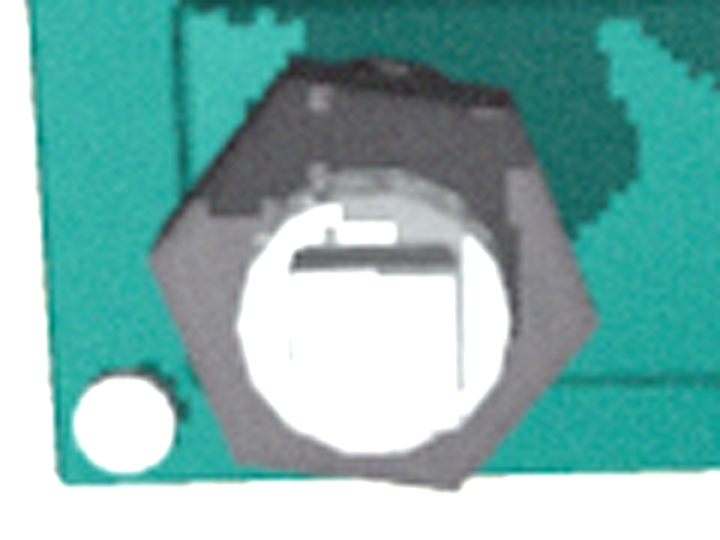

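Run:
```python
from h import *
from scipy.optimize import least_squares
w=np.load('w1.npz');P,Q=w['P'],w['Q']
px=np.array([(597,320),(512,100),(293,85),(150,258),(238,462),(460,487)])/6+[260,170]
H=np.array([wray(p,.127,P,Q)[:2] for p in px])
a=np.arange(6)*np.pi/3
f=lambda v:((np.c_[v[0]+v[3]*np.cos(v[2]+a),v[1]+v[3]*np.sin(v[2]+a)])-H).ravel()
s=least_squares(f,[.54,-.02,-.2,.0265]);print(s.x,np.round(s.fun*1e3,1))
c=s.x;print('flat-normal yaws',[round(c[2]+np.pi/6+k*np.pi/3,3) for k in range(-1,4)])
for y in [c[2]+np.pi/6+k*np.pi/3 for k in range(0,4)]:print(round(y,2),arm.ik([.54,-.02,.175],down(y)))
```

```text
[ 0.54048188 -0.02006577 -0.17778699  0.02597125] [ 0.2  0.4  0.4 -1.1 -0.7  0.6 -0.  -0.2  0.2  0.3 -0.  -0. ]
flat-normal yaws [np.float64(-0.701), np.float64(0.346), np.float64(1.393), np.float64(2.44), np.float64(3.487)]
0.35 [-0.19406028  0.62924603  0.29384406  1.89068538 -0.28111187  0.6616724
  0.61568293]
1.39 [-0.03745726  0.61287709  0.05192867  1.88566102 -0.04973061  0.64428307
  1.43781514]
2.44 [ 0.12620077  0.61952258 -0.19809813  1.88035353  0.18758286  0.65957404
  2.25552217]
3.49 [-0.59956123  0.8583177   1.04454643  1.90260819 -0.92391418  0.96145753
 -1.90258653]
```

Run:
```python
from h import *
y=2.44;q=down(y);c=[.5405,-.0201]
arm.movep(c+[.25],q); print(arm.read_time(),arm.read_tool_pos(),yawof(arm.read_eef_rot()))
arm.line_to(c+[.168],velocity=.06); arm.pause(.2)
print(arm.read_time(),arm.read_tool_pos(),yawof(arm.read_eef_rot()),arm.read_joint_positions(),arm.read_ft_force())
cv2.imwrite('pics/w2.png',snapshot('wrist'))
```

```text
4.5083 [ 0.54057966 -0.02009692  0.25006957] 2.4395130591268153
6.225 [ 0.5406031  -0.02010706  0.1682408 ] 2.4400077222693493 [ 0.10706586  0.62847377 -0.16878508  1.88479705  0.16591363  0.64123145
  2.27674669] [-0.26920663  0.48501546 -0.2190319 ]
```

View pics/w2.png

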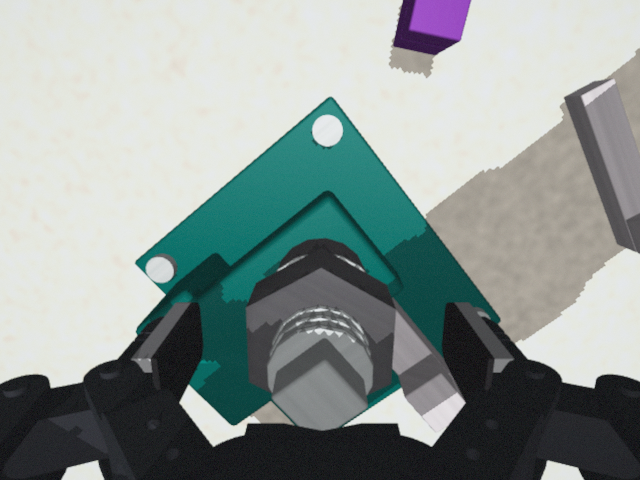

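The nut sits centred between the pads at (320,300) with its flats square to them. I'll grip it and turn a first short stroke.

Run:
```python
from h import *
arm.move_gripper(0.0,effort=120); arm.pause(.2)
q0=arm.read_joint_positions();P=arm.read_tool_pos();Q=arm.read_eef_rot()
print(arm.read_time(),arm.read_opening(),P,yawof(Q),arm.read_ft_force(),arm.read_wrist_torque())
P0=np.array([.5405,-.0201,.168]);
qa=np.array(arm.ik(P0,down(2.44)));qb=np.array(arm.ik(P0-[0,0,.004],down(2.44)))
print(qa-q0,qb-qa)
np.savez('nut.npz',qa=qa,qb=qb)
def go(r):
    q=qa+(qb-qa)*(r*.006/2/np.pi/.004);q[6]=qa[6]-r;arm.move_j(q)
for r in(.1,.4,.7):
    go(r);print(arm.read_time(),r,2.44-yawof(arm.read_eef_rot()),arm.read_opening(),np.round(arm.read_ft_force(),1),np.round(arm.read_wrist_torque(),2),round(arm.read_effort()[6],2))
```

```text
6.925 0.5197302870068119 [ 0.54107636 -0.0204899   0.16865747] 2.439280581009787 [-0.03700235 -0.89707738  4.99567068] [-0.23119724  0.07479375 -0.16585983]
[-0.00021076  0.00082764 -0.00047056  0.00101959 -0.00019138 -0.00014079
  0.00018011] [-0.00120813  0.00611034  0.00169527  0.00299467  0.0017959  -0.00910884
 -0.00157991]
7.175 0.1 0.0990726748798405 0.5151716591018322 [-0.  -1.4  4.6] [-0.25 -0.06  0.03] -0.15
7.5667 0.4 0.3994858289373582 0.5207423309711342 [-0.1 -1.2  4.4] [-0.38 -0.09  0.06] -0.09
7.9583 0.7 0.6996626316460557 0.5199349408413674 [ 1.2 -3.4  5.3] [-0.58 -0.16  0.09] -0.09
```

```bash
cat >> h.py <<'E'
def nutgo(r):
    n=np.load('nut.npz');qa,qb=n['qa'],n['qb']
    q=qa+(qb-qa)*(r*.006/2/np.pi/.004);q[6]=qa[6]-r;arm.move_j(q)
def rep(r):
    print(round(arm.read_time(),2),r,round((2.44-yawof(arm.read_eef_rot()))%6.2832,4),round(arm.read_opening(),4),np.round(arm.read_ft_force(),1),np.round(arm.read_wrist_torque(),2),round(arm.read_effort()[6],2),round(arm.read_dq()[6],3))
E
python3 - <<'E'
from h import *
for r in(1.,1.2):nutgo(r);rep(r)
arm.pause(.1);rep(r)
for r in(1.3,1.4,1.5,1.6):nutgo(r);rep(r)
print(np.round([arm.read_wrist_torque()[2] for _ in range(4)],3))
cv2.imwrite('pics/w3.png',snapshot('wrist'))
E
```

```text
8.35 1.0 0.9998 0.5189 [ 0.9 -4.   5.7] [-0.68 -0.15  0.1 ] -0.09 0.005
8.66 1.2 1.2004 0.5154 [ 0.7 -4.   5.6] [-0.75 -0.13  0.02] -0.03 0.005
8.76 1.2 1.2004 0.5204 [ 0.6 -4.   6.1] [-0.76 -0.17 -0.05] -0.0 0.0
9.01 1.3 1.2997 0.5166 [-0.5 -3.5  5.5] [-0.79 -0.08  0.12] -0.16 0.006
9.26 1.4 1.3997 0.5218 [ 1.1 -4.6  6.4] [-0.85 -0.06  0.15] -0.17 0.004
9.51 1.5 1.4997 0.518 [ 0.2 -4.   6. ] [-0.84 -0.03  0.13] -0.17 0.006
9.76 1.6 1.5998 0.5171 [ 0.8 -4.2  5.7] [-0.82 -0.03  0.14] -0.17 0.004
[0.143 0.143 0.143 0.143]
```

View pics/w3.png

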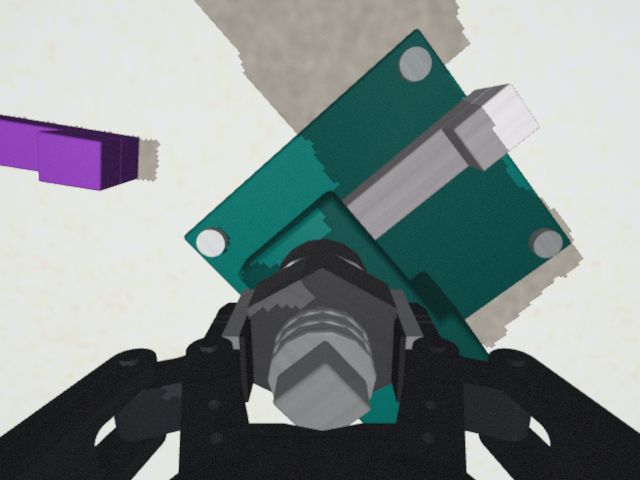

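The nut (320,320) is held square between the pads and turns with them, the bar is still under the bolt, and there's no slip. I'll carry on in small steps, watching the moment.

Run:
```python
from h import *
m0=None
for k in range(1,21):
    r=round(1.6+.1*k,2);nutgo(r);rep(r)
    m=arm.read_wrist_torque()[2]
    if m>.35:break
```

```text
10.06 1.7 1.6998 0.5156 [-0.4 -4.7  6.9] [-0.88 -0.02  0.14] -0.17 0.006
10.31 1.8 1.7998 0.5154 [ 0.3 -5.   6.9] [-0.95  0.04  0.15] -0.17 0.005
10.56 1.9 1.8998 0.5176 [ 0.5 -4.8  6.2] [-0.98  0.07  0.13] -0.17 0.005
10.81 2.0 1.9999 0.5203 [-0.1 -5.5  6.4] [-0.98  0.11  0.15] -0.17 0.006
11.06 2.1 2.0998 0.5158 [-1.  -4.6  6.4] [-0.97  0.11  0.15] -0.17 0.006
11.31 2.2 2.1992 0.5186 [-0.2 -5.6  6.7] [-0.96  0.18  0.15] -0.25 0.006
11.56 2.3 2.2979 0.5188 [-1.8 -5.2  7.6] [-1.02  0.27  0.43] -0.45 0.005
```

Touch came at about 2.17 rad, since the moment starts rising there. I'll aim for about 0.25 rad past it.

Run:
```python
from h import *
for r in(2.35,2.4,2.44):
    nutgo(r);rep(r)
    if arm.read_effort()[6]<-.85:break
arm.pause(.3);rep(r)
```

```text
11.81 2.35 2.346 0.515 [-1.2 -5.3  9.2] [-1.05  0.3   0.69] -0.71 0.0
12.06 2.4 2.3953 0.5158 [-1.6 -5.5  7.9] [-1.11  0.24  0.77] -0.82 0.001
12.31 2.44 2.4345 0.5159 [-1.7 -5.2  7.6] [-1.1   0.34  0.96] -0.93 0.002
12.61 2.44 2.4346 0.5242 [-1.  -4.9  7.3] [-1.13  0.29  0.91] -0.92 0.0
```

Run:
```python
from h import *
for r in(2.465,2.49):
    nutgo(r);rep(r)
    if arm.read_wrist_torque()[2]>1.15:break
arm.pause(.2);rep(r)
```

```text
12.86 2.465 2.4588 0.517 [-1.6 -6.   8.3] [-1.13  0.28  1.04] -1.04 0.002
13.11 2.49 2.4835 0.5147 [-1.8 -5.2  7.6] [-1.18  0.36  1.07] -1.09 0.002
13.31 2.49 2.4835 0.5156 [-1.6 -5.2  7.3] [-1.11  0.27  1.03] -1.08 0.001
```

Run:
```python
from h import *
nutgo(2.525);rep(2.525)
arm.pause(.1);rep(2.525)
arm.move_gripper(1.0,effort=100)
P=np.array(arm.read_tool_pos());print(P,arm.read_opening(),np.round(arm.read_ft_force(),1),np.round(arm.read_wrist_torque(),2))
arm.line_to(P+[0,0,.09],velocity=.12)
arm.pause(.1)
arm.movep([.543,.075,.24],down(-.025));arm.pause(.2)
P=arm.read_tool_pos();Q=arm.read_eef_rot();np.savez('w4.npz',P=P,Q=Q)
cv2.imwrite('pics/w4.png',snapshot('wrist'));print(arm.read_time(),P,yawof(Q),arm.read_joint_positions())
```

```text
13.56 2.525 2.5182 0.5179 [-1.5 -5.3  8.7] [-1.15  0.34  1.12] -1.13 0.0
13.66 2.525 2.5182 0.5216 [-0.8 -5.9  7.3] [-1.15  0.36  1.08] -1.12 0.001
[ 0.5403944  -0.01980899  0.16533415] 1.0004297805776978 [ 0.3 -0.4  0.8] [-0.    0.01  0.04]
15.8583 [0.54317527 0.0732644  0.23985138] -0.027931735227357857 [-0.03609317  0.53828609 -0.20987887  1.79757805  0.14770888  0.8211141
 -0.34584548]
```

View pics/w4.png

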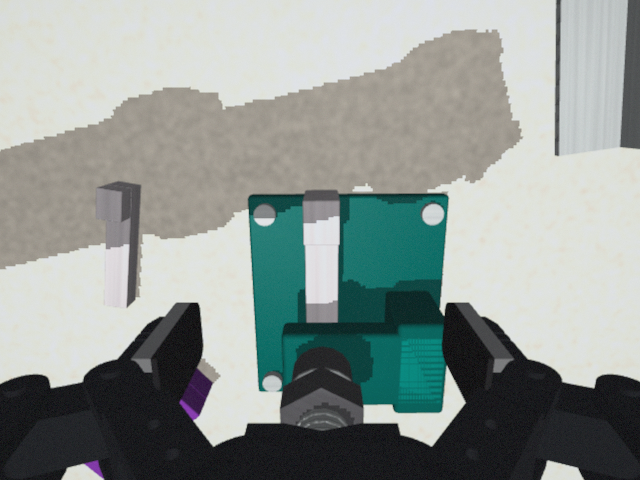

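The wrist view shows the tab's top at about (304–340, 200–245), centred on the jaws' centre line. The bracket's base corners read (250,196), (447,195) and (260,390), and the nut is free of the fingers. I'll compute the tab position and grip it.

Run:
```python
from h import *
w=np.load('w4.npz');P,Q=w['P'],w['Q']
C=np.array([wray(p,.054,P,Q) for p in[(303,201),(340,201),(339.5,245),(304,245)]]);c=C.mean(0);print(C[:,:2],c)
x,y=c[0],c[1]
yw=-.025
arm.line_to([x,y,.16],velocity=.12,ori=down(yw))
arm.line_to([x,y,.096],velocity=.08);arm.pause(.1)
print(arm.read_tool_pos(),arm.read_ft_force())
arm.move_gripper(0.0,effort=100);arm.pause(.2)
print(arm.read_time(),arm.read_opening()*85,arm.read_tool_pos(),arm.read_ft_force(),arm.read_wrist_torque())
cv2.imwrite('pics/w5.png',snapshot('wrist'))
```

```text
[[0.53135655 0.09398861]
 [0.55494827 0.09333447]
 [0.55415815 0.06394523]
 [0.53081208 0.06459022]] [0.54281876 0.07896464 0.054     ]
[0.54323381 0.07906959 0.09658498] [0.84916352 0.09775506 0.28443839]
18.5167 22.610351473305982 [0.54299711 0.07905457 0.09633481] [-1.18807483 -0.17356272  5.4141066 ] [-0.0083396   0.14319569 -0.00574993]
```

View pics/w5.png

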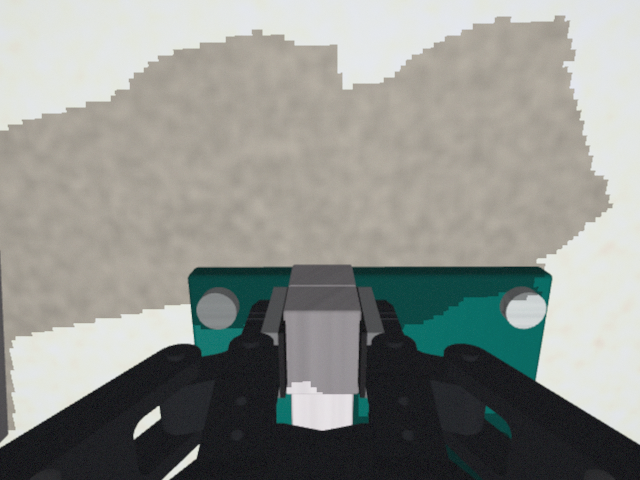

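The tab at (322,330) is gripped squarely. I'll draw it out along the bracket's +y, lift it and carry it over the tray.

Run:
```python
from h import *
P=np.array(arm.read_tool_pos())
arm.line_to(P+[.0017,.068,.0002],velocity=.07);arm.pause(.15)
print(arm.read_time(),arm.read_tool_pos(),np.round(arm.read_ft_force(),1))
P=np.array(arm.read_tool_pos())
arm.line_to([P[0],P[1],.30],velocity=.15);arm.pause(.1)
print(arm.read_time(),arm.read_opening()*85,np.round(arm.read_ft_force(),1),np.round(arm.read_wrist_torque(),2))
tp=[.5595,-.377,.25];q=down(-.145-np.pi/2)
print(arm.ik(tp,q),arm.ik(tp[:2]+[.09],q))
arm.movep(tp,q);arm.pause(.1)
print(arm.read_time(),arm.read_tool_pos(),yawof(arm.read_eef_rot()),arm.read_opening()*85)
a=snapshot('scene')[200:480,60:380];b=snapshot('side')[180:460,240:560]
cv2.imwrite('pics/s5.png',cv2.resize(np.hstack([a,b]),None,fx=1.25,fy=1.25,interpolation=cv2.INTER_CUBIC))
```

```text
19.8417 [0.5445569  0.1475991  0.09641749] [ 0.3  1.9 -0.9]
21.45 22.70565906470923 [-0.2 -0.3 -4.2] [ 0.15 -0.01  0.01]
[ 0.42496115  0.71346456  0.25071274  1.41604681 -0.18988431  1.03575043
 -1.00187737] [ 0.48049102  0.89487947  0.14559015  1.52984191 -0.1706706   0.72933374
 -1.01602432]
23.4583 [ 0.56071654 -0.37507143  0.25014805] -1.712550656773195 22.178045791620065
```

View pics/s5.png

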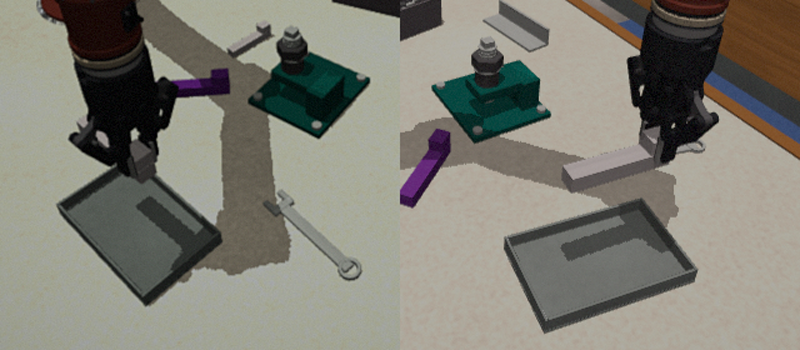

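The bar is held level and parallel to the tray, with its tab end on the +x side. Next I lower it, slowly near the floor until it touches.

Run:
```python
from h import *
x,y=.5595,-.377
arm.line_to([x,y,.12],velocity=.12);arm.line_to([x,y,.094],velocity=.05);arm.pause(.2)
f0=arm.read_ft_force()[2];print(arm.read_time(),arm.read_tool_pos(),f0)
z=.094
while z>.0855:
    z-=.001;arm.line_to([x,y,z],velocity=.02);arm.pause(.05);f=arm.read_ft_force()[2]-f0
    print(round(z,4),round(f,1),np.round(arm.read_wrist_torque(),2))
    if f>2:break
print(arm.read_time(),arm.read_tool_pos())
```

```text
25.6583 [ 0.55969471 -0.37719873  0.09441452] -2.8996549592210354
0.093 -0.7 [-0.03 -0.12 -0.04]
0.092 0.2 [-0.04 -0.11 -0.01]
0.091 -1.0 [ 0.01 -0.15 -0.04]
0.09 0.0 [-0.06 -0.13  0.01]
0.089 0.6 [ 0.01 -0.11 -0.  ]
0.088 3.2 [ 0.04 -0.03 -0.05]
27.4583 [ 0.55967616 -0.3771138   0.08844894]
```

Run:
```python
from h import *
arm.move_gripper(.55,effort=20);arm.pause(.2)
P=np.array(arm.read_tool_pos());print(P,np.round(arm.read_ft_force(),1))
arm.line_to(P+[0,0,.10],velocity=.10);arm.line_to(P+[0,0,.2],velocity=.15);arm.pause(.2)
print(arm.read_time())
w=cv2.resize(snapshot('wrist'),(400,300));b=snapshot('side')[180:420,240:560];b=cv2.resize(b,(400,300))
cv2.imwrite('pics/s6.png',np.hstack([w,b]))
```

```text
[ 0.55950877 -0.3770382   0.08800222] [ 0.6 -0.1  0. ]
30.1833
```

View pics/s6.png

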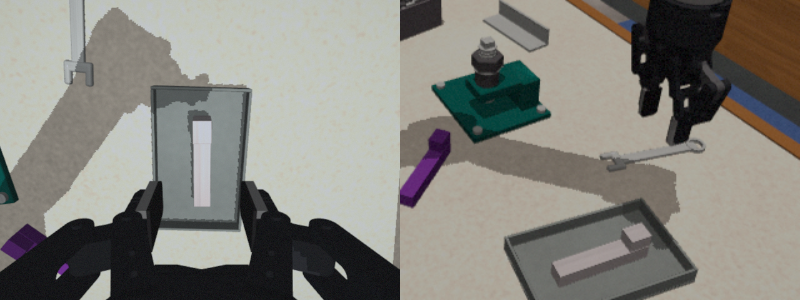

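The bar lies flat and central in the tray, at (202,165) in the left panel. The gripper is clear and the bystanders are in place, so I'm handing in.

Run:
```python
from h import *
ticket.finish_job();print(arm.read_time())
```

```text
the job is handed in; nothing more can be done
the job is handed in; nothing more can be done
```

The job is handed in, at about 30 s of the 58 s allowed. The jam nut is tightened and the gauge bar lies in the tray. No verdict was reported.

- **Nut:** I turned it about 2.52 rad clockwise in one grip. It met the washer at about 2.2–2.3 rad. The moment when I let go was about 1.1 N m, a little under the 1.2 asked and over the 0.9 needed. That corresponds to roughly 0.2 mm of press, or more.
- **Set bolt:** I could not measure its turn directly. The measured moment stayed well below the 1.7 N m at which it would follow the nut. One mid-run picture showed its square end a near quarter turn round relative to the gripper; a square looks the same either way, so that picture proves nothing.
- **Moment readings:** During the free run they showed only about 0.15 N m, because I read them at standstill rather than while moving. I judged the touch point from the rise in moment, so it is uncertain by about 0.1 rad. After release the moment sensor read about 0.04 N m.
- **Gauge bar:** I drew it out 68 mm, lifted it and set it down in small steps until it touched the tray floor, then released it. Touch came at the height I expected for a flat bar on the floor.
- **Last picture:** It shows the bar flat and central in the tray, the gripper clear, and no sign that the bystanders moved (the bin was only partly in view).

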